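# Roll two support bars onto the bending lines

## Robot

A 6-joint arm with a two-finger parallel gripper is mounted at the origin on the work surface. World frame = base frame: x ahead of the robot, y to its left, z up, the work surface at z = 0. Lengths are in m, angles in rad, forces in N, time in s.
With the tool pointing down it reaches from about 0.375 to 0.9 m from the base axis. Payload 3.1 kg.
Tool frame: the origin (TCP) lies midway between the tips of the shut fingers; the grasp point (between the pads) lies 19 mm behind it; x points along the fingers, z is the direction in which the jaws open and shut, and the axes are right-handed (so a half turn about x gives the same grasp; the last joint's range is limited). The gripper opens to 85 mm and grips with 20 to 120 N. Pads are 22 mm wide; open, the fingers measure 114 mm over their backs; the gripper's body (76 mm by 85 mm) begins 54 mm behind the grasp point. The pads swing forward as they close: fully open they stand 13 mm farther back than shut.
Start: joints at [-0.178, 0.527, 1.433, -0, 1.181, -0.178], TCP at [0.625, 0, 0.231] pointing down, gripper open.
Joint ranges: [-3.08, 3.08], [-0.75, 2.2], [0.22, 2.44], [-1.43, 4.57], [0, 2.65], [-2.85, 2.85]. Speed limits (rad/s): [2.79, 2.79, 3.14, 3.14, 3.14, 3.14].

## Interface

Orientations are given as a unit quaternion [x, y, z, w].
In Python, from station import status, snapshot, camera_params, ticket gives the robot as it stands.
- The arm moves only by the tool arm_command, never from a script. Its argument "series" is a list that holds one entry, the list of rows, each a list of 4 numbers: the shift along the tool's x, y, z in mm, then the turn about the tool's x in rad. A call has 1 to 10 rows; each row shifts and turns the commanded pose from where the row before left it, along the tool's axes as they then stand; what a row does not reach is not made up. A row lasts 1/10 s, in which the tool goes at most 50 mm and 8.59 degrees, less where a joint would pass 70% of its speed; a pose out of reach is approached as far as the arm can. A call is refused whole if a number of a shift passes 50 or a number of a turn 0.15, either way. A call with a gripper value outside its range is refused whole. "jaw" is the opening in per cent of the stroke, from 0 (shut) to 100 (fully open), set as the call begins (left out, the last holds). The fingers move at their own pace and stop on an object; "force" is the grip in N (left out, the last holds). Time passes only in rows, so rows that do not move let the fingers close. It gives the time, the measured TCP pose, the force and the opening at its end, in the units of the state.
- status.sense(): the state, without advancing time (a new reading comes with each control period).
- snapshot(name): name is "scene" or "side" or "wrist"; returns the picture (384x512x3 uint8, red, green, blue); there is no depth.
- camera_params(name): a dict with "fovy" (degrees; the focal length in pixels is half the picture's height over the tangent of half this angle, whatever the lens; pixels are square), "cx", "cy" (the principal point, pixels), "k1" (the pictures are not rectified: a ray, as slopes to the right and down, at radius r is drawn at 1 + k1 r^2 times it, then the intrinsics apply), "extrinsics" (4x4, takes a point from camera to world coordinates); the wrist camera has in their place "mount" (4x4, takes a point from camera to tool coordinates, whose origin is the TCP and whose axes are the tool frame's). Camera axes: x right, y down, z forward; pixel columns grow to the right and rows downward; lengths in m; the calibration is good to about 2 mm. A picture is of the moment at which its call begins: read the wrist's pose just before it. camera_params takes no time and is no camera call.
- ticket.sign_off(): hands the job in, once; it reports no verdict.
The state is a dict: "t": time; "q": joint angles; "qd": joint speeds; "tau": joint torques, N m; "tcp_pos": TCP position; "tool_rot": TCP orientation; "force": force on the tool from outside, world axes, zero at the start; "ft_torque": the same for the moment, N m; "finger_gap": opening from 0.0 (shut) to 1.0 (fully open).
Only numpy, scipy, OpenCV 4.12 (cv2) and the standard library are available. Lean on these libraries where they do the work, as an engineer would, in place of code of your own. Each camera call takes 0.05 s, during which the arm holds its last target. There are 200 camera calls.

## Task

Set up the two round steel support bars for a bending job: with the fingertips push the top of each lying bar sideways so that it rolls over the leather pad, in as many strokes as you need, and leave one bar lying still along each of the two dark lines, centred over its line. Push gently, do not pinch, lift or pick up anything, and leave the steel doming block and everything else on the bench where it is.

Things in the scene. Friction and masses are not known exactly. Their poses are not given: they have to be found in the camera images.
- pad: Tan leather bench pad fixed to the bench, 210 mm (its x) by 440 mm (its y) by 6 mm thick; origin at the centre of its underside, z up, so its top is 6 mm above the bench. Its yaw varies by some 20 degrees. Two straight dark ink lines, 4 mm wide and 196 mm long, cross it parallel to its x axis, 75 mm to either side of its middle. Either bar may go on either line.
- line_a (a point): Middle of the line on the pad's +y half, on the pad's top face; x runs along the line, y across it, z up.
- line_b (a point): Middle of the line on the pad's -y half, on the pad's top face; x runs along the line, y across it, z up.
- bar_1: Polished round steel bar lying on the pad, 28 mm across, 120 mm long, 0.55 kg. Origin at its centre (14 mm above the pad), x along its axis. Starts 60 to 100 mm from its line, within 4 degrees. A fingertip resting on its top with 3 to 6 N and moved sideways rolls it without slip; the bar goes half as far as the finger and stops with it. Pushed from behind it jams unless the tip is below its axis.
- bar_2: Polished round steel bar lying on the pad, 28 mm across, 120 mm long, 0.55 kg. Origin at its centre (14 mm above the pad), x along its axis. Starts 60 to 100 mm from its line, within 4 degrees. A fingertip resting on its top with 3 to 6 N and moved sideways rolls it without slip; the bar goes half as far as the finger and stops with it. Pushed from behind it jams unless the tip is below its axis.
- block: Steel doming block, a cube of 40 mm with round dimples, loose on the pad, 0.48 kg. It and the two bars start in a row along the pad's y, one beyond each line and one between the lines, in any order. Origin at the centre of its underside. Not to be moved.
- jar: Small closed glass jar, 42 mm in diameter, 52 mm high, on the bench beyond the pad's far edge. Origin at its underside. Bystander.
- punch: Small brass punch standing upright, foot 32 mm in diameter, 56 mm high, on the bench beyond the pad's far edge. Origin at its underside. Bystander.
- collar: Brass collar lying flat, 40 mm outside, 26 mm inside diameter, 18 mm high, on the bench beyond the pad's far edge. Origin at its underside. Bystander.
- mallet: Hammer with wooden handle, 220 mm long, lying on the bench left of the pad. Origin under its middle, x along the handle to the head. Bystander.
- graver: Hand tool with dark wooden handle and steel blade, 160 mm long, lying on the bench right of the pad. Origin under its middle, x along it to the tip. Bystander.
Not all that is in view belongs to the job. What is shaped like the bar_1 but blue is not meant.

How it is judged:
On the way:
1. a bar has rolled at least a quarter turn (angle between any of bar_1, bar_2's own z axis and vertical above 1.3 rad), for 0.05 s.
At the end, for the whole second after the job is handed in: One bar lies at rest on each of the two lines: its centre within 7 mm of the line across it and within 40 mm of the line's middle along it, its axis within 0.12 rad of the line's direction, on the pad ((((y of bar_1 in the frame of line_a between -0.007 and 0.007 m and x of bar_1 in the frame of line_a between -0.04 and 0.04 m and z of bar_1 in the frame of line_a below 0.018 m and angle between the x axis of bar_1 and the x axis of line_a, either way round below 0.12 rad and linear speed of bar_1 below 0.01 m/s) and (y of bar_2 in the frame of line_b between -0.007 and 0.007 m and x of bar_2 in the frame of line_b between -0.04 and 0.04 m and z of bar_2 in the frame of line_b below 0.018 m and angle between the x axis of bar_2 and the x axis of line_b, either way round below 0.12 rad and linear speed of bar_2 below 0.01 m/s)) or ((y of bar_1 in the frame of line_b between -0.007 and 0.007 m and x of bar_1 in the frame of line_b between -0.04 and 0.04 m and z of bar_1 in the frame of line_b below 0.018 m and angle between the x axis of bar_1 and the x axis of line_b, either way round below 0.12 rad and linear speed of bar_1 below 0.01 m/s) and (y of bar_2 in the frame of line_a between -0.007 and 0.007 m and x of bar_2 in the frame of line_a between -0.04 and 0.04 m and z of bar_2 in the frame of line_a below 0.018 m and angle between the x axis of bar_2 and the x axis of line_a, either way round below 0.12 rad and linear speed of bar_2 below 0.01 m/s)))); the robot touches nothing.
It fails at once if a bar is lifted (its centre more than 8 mm above its height when lying on the pad) (z of any of bar_1, bar_2 in the frame of line_a above 0.022 m).
It fails at once if a bar is pinched or pressed hard by the fingers (more than 30 N) (contact force between the fingers and bar_1 above 30 N or contact force between the fingers and bar_2 above 30 N).
It fails at once if the doming block is moved by more than 12 mm (distance of block from where it was at the start of the episode above 0.012 m).
It fails at once if another bystander is moved by more than 12 mm (distance of any of jar, punch, collar, mallet, graver from where it was at the start of the episode above 0.012 m).
It also fails if it takes over 72 s, if anything falls off the work surface, if the arm or the gripper's body presses on something with over 40 N, if the wrist force passes 120 N, or if a joint passes its speed limit or range.

## Working session

There is one attempt and no reset: what is moved stays moved. The work goes in short steps, Python scripts to look and compute and a tool call to move; the robot and the scene stay as the last step left them, time stands still between calls to the robot, and variables do not carry over. Pictures are saved under pics/ and viewed, about 8 in all and at most 12, crops included, and the job is handed in when it is done.

Besides the shell and the picture viewer there is one more tool, called by a JSON object that holds its "name" and its "arguments". arm_command: Moves the arm, as the interface text tells. Its arguments: {"type":"object","properties":{"series":{"type":"array"},"jaw":{"type":"number"},"force":{"type":"number"}},"required":["series"]}

```bash
mkdir -p pics; ls; python3 - <<'E'
from station import status, snapshot, camera_params
import cv2,numpy as np
for n in ("scene","side","wrist"):
    print(n,{k:np.round(v,4).tolist() for k,v in camera_params(n).items() if not isinstance(v,str)})
a=[snapshot(n) for n in ("scene","side","wrist")]
for n,i in zip(("scene","side","wrist"),a): cv2.imwrite(f"pics/{n}0.png",i[:,:,::-1])
cv2.imwrite("pics/c0.png",cv2.resize(np.vstack([np.hstack(a[:2])])[:,:,::-1],(800,300)))
print({k:np.round(v,4).tolist() for k,v in status.sense().items()})
E
```

```text
pics
scene {'fovy': 50.8111, 'cx': 261.1897, 'cy': 190.0951, 'k1': -0.0152, 'extrinsics': [[0.3436, 0.6596, -0.6685, 1.4009], [0.9389, -0.2557, 0.2303, -0.3167], [-0.019, -0.7068, -0.7072, 1.0029], [0.0, 0.0, 0.0, 1.0]]}
side {'fovy': 43.8236, 'cx': 248.4234, 'cy': 197.9498, 'k1': -0.2002, 'extrinsics': [[-0.9978, -0.0294, 0.0589, 0.4326], [-0.0626, 0.6984, -0.7129, 0.9365], [-0.0201, -0.7151, -0.6987, 0.9974], [0.0, 0.0, 0.0, 1.0]]}
wrist {'fovy': 58.7933, 'cx': 257.6485, 'cy': 191.7809, 'k1': -0.0627, 'mount': [[-0.0012, -0.3049, 0.9524, -0.1422], [0.0005, -0.9524, -0.3049, 0.078], [1.0, 0.0001, 0.0013, -0.0002], [0.0, 0.0, 0.0, 1.0]]}
{'t': 0.15, 'q': [-0.1785, 0.5283, 1.4336, 0.0, 1.1814, -0.1785], 'qd': [0.0008, -0.0037, -0.0035, -0.0005, -0.0002, 0.0002], 'tau': [0.0012, -44.2743, -17.8276, -0.0002, 0.0056, -0.0], 'tcp_pos': [0.6244, 0.0002, 0.2305], 'tool_rot': [0.0001, 0.7077, 0.0001, 0.7065], 'force': [0.9078, -0.1224, -0.6821], 'ft_torque': [-0.0359, -0.0451, 0.0423], 'finger_gap': 1.0002}
```

View pics/scene0.png

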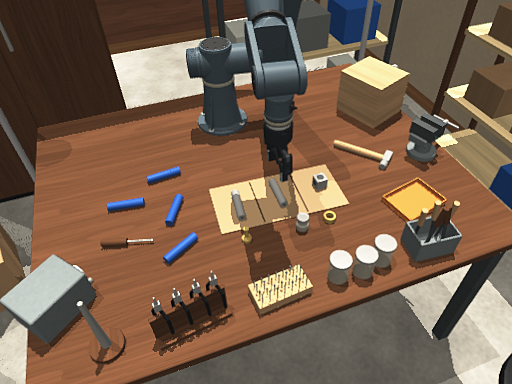

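View pics/wrist0.png

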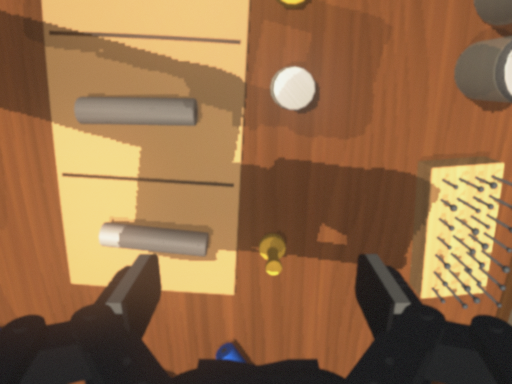

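The scene picture shows the order along the pad: block on the +y end at (320,181), a bar between the lines at (277,190), and a bar beyond line_b at (238,205). In the wrist view (up = +y), line_a is at row 38, the middle bar at (135,110), line_b at row 180 and the outer bar at (155,240). Both bars should therefore roll towards +y. Next I'll measure them.

```bash
cat > h.py <<'E'
from station import status, snapshot, camera_params
import cv2,numpy as np
from scipy.spatial.transform import Rotation as R
def shot(name,file=None):
    s=status.sense(); im=snapshot(name)
    if file: cv2.imwrite(file,im[:,:,::-1])
    return im,pose(name,s)
def pose(name,s):
    c=camera_params(name)
    if name!="wrist": return np.array(c["extrinsics"])
    T=np.eye(4);T[:3,:3]=R.from_quat(s["tool_rot"]).as_matrix();T[:3,3]=s["tcp_pos"]
    return T@np.array(c["mount"])
def cast(name,T,px,z):
    c=camera_params(name);f=192/np.tan(np.radians(c["fovy"]/2))
    K=np.array([[f,0,c["cx"]],[0,f,c["cy"]],[0,0,1]])
    u=cv2.undistortPoints(np.array(px,float).reshape(-1,1,2),K,np.array([c["k1"],0,0,0.])).reshape(-1,2)
    d=np.c_[u,np.ones(len(u))]@T[:3,:3].T
    return T[:3,3]+d*((z-T[2,3])/d[:,2])[:,None]
def padmask(im):
    hsv=cv2.cvtColor(im,cv2.COLOR_RGB2HSV);h,s,v=[hsv[:,:,i].astype(int) for i in range(3)]
    return h,s,v
def bars(im,T,name="wrist",amin=800,amax=9000,lo=0,hi=75):
    """grey blobs: long sides of min-area box, midline cast at axis height"""
    h,s,v=padmask(im);m=((s<hi)&(v>60)).astype(np.uint8)
    m=cv2.morphologyEx(m,cv2.MORPH_OPEN,np.ones((3,3)))
    m=cv2.morphologyEx(m,cv2.MORPH_CLOSE,np.ones((5,5)))
    out=[]
    for c in cv2.findContours(m,cv2.RETR_EXTERNAL,cv2.CHAIN_APPROX_NONE)[0]:
        a=cv2.contourArea(c)
        if not amin<a<amax: continue
        b=cv2.boxPoints(cv2.minAreaRect(c))
        e=[b[(i+1)%4]-b[i] for i in range(4)]
        i=0 if np.linalg.norm(e[0])<np.linalg.norm(e[1]) else 1
        p=[(b[i]+b[i+1])/2,(b[(i+2)%4]+b[(i+3)%4])/2]
        P=cast(name,T,p,0.020); C=P.mean(0);d=P[1]-P[0]
        d*=np.sign(d[0])
        w=cast(name,T,[b[i],b[i+1]],0.020)
        out.append(dict(px=np.mean(p,0).round(),c=C[:2].round(4),yaw=round(float(np.arctan2(d[1],d[0])),3),L=round(float(np.linalg.norm(d)),4),w=round(float(np.linalg.norm(w[1]-w[0])),4)))
    return out
def lines(im,T,name="wrist"):
    h,s,v=padmask(im)
    g=cv2.cvtColor(im,cv2.COLOR_RGB2GRAY)
    bh=cv2.morphologyEx(g,cv2.MORPH_BLACKHAT,np.ones((11,1)))
    m=((bh>28)).astype(np.uint8); m=cv2.morphologyEx(m,cv2.MORPH_CLOSE,np.ones((3,15)))
    out=[]
    for c in cv2.findContours(m,cv2.RETR_EXTERNAL,cv2.CHAIN_APPROX_NONE)[0]:
        (x,y),(w,hh),_=cv2.minAreaRect(c)
        if max(w,hh)<100 or min(w,hh)>14: continue
        b=cv2.boxPoints(((x,y),(w,hh),_))
        o=b[np.argsort(b[:,0])];p=[o[:2].mean(0),o[2:].mean(0)]
        P=cast(name,T,p,0.006);d=P[1]-P[0]
        out.append(dict(px=np.round(p).tolist(),c=P.mean(0)[:2].round(4),yaw=round(float(np.arctan2(d[1],d[0])),3),L=round(float(np.linalg.norm(d)),4)))
    return out
E
python3 - <<'E'
from h import *
s=status.sense();im=cv2.imread("pics/wrist0.png")[:,:,::-1].copy();T=pose("wrist",s)
for x in bars(im,T)+lines(im,T):print(x)
E
```

```text
{'px': array([152., 239.], dtype=float32), 'c': array([ 0.5034, -0.0919]), 'yaw': -0.103, 'L': 0.124, 'w': 0.0284}
{'px': array([135., 110.], dtype=float32), 'c': array([0.4984, 0.0528]), 'yaw': -0.034, 'L': 0.125, 'w': 0.0264}
{'px': array([293.,  88.], dtype=float32), 'c': array([0.6595, 0.0744]), 'yaw': 0.004, 'L': 0.0439, 'w': 0.0415}
{'px': array([484.,  69.], dtype=float32), 'c': array([0.8525, 0.0949]), 'yaw': -1.4, 'L': 0.0627, 'w': 0.0576}
{'px': [[62.0, 174.0], [233.0, 184.0]], 'c': array([ 0.4994, -0.0244]), 'yaw': -0.063, 'L': 0.1952}
{'px': [[49.0, 31.0], [240.0, 41.0]], 'c': array([0.5092, 0.1256]), 'yaw': -0.067, 'L': 0.1953}
```

Line spacing comes out at 150 mm and bar and line sizes match. M (middle bar) needs 73 mm and O (outer bar) 67 mm, both towards +y. I'll move above bar M with the jaws half open so that two fingertips contact along the bar.

{"name": "arm_command", "arguments": {"series": [[[20, 10, -32, 0.034], [30, 12, -32, 0], [40, 12, -32, 0], [40, 11, -30, 0], [35, 0, 0, 0], [0, 0, 0, 0], [0, 0, 0, 0], [0, 0, 0, 0]]], "jaw": 45}}

```text
t: 0.95
tcp_pos: [0.5049, 0.0468, 0.0708]
tool_rot: [0.012, 0.705, -0.012, 0.709]
force: [-0.1, 0.1, 1.2]
finger_gap: 0.451
```

```bash
python3 - <<'E'
from h import *
im,T=shot("wrist","pics/w1.png")
for x in bars(im,T,amax=30000)+lines(im,T):print(x)
s=status.sense();print(s['t'],s['tcp_pos'],s['finger_gap'],s['force'])
E
```

```text
{'px': array([250., 209.], dtype=float32), 'c': array([0.5007, 0.052 ]), 'yaw': -0.027, 'L': 0.1266, 'w': 0.0289}
{'px': array([486., 166.], dtype=float32), 'c': array([0.6433, 0.0737]), 'yaw': -1.403, 'L': 0.0441, 'w': 0.0317}
{'px': [[92.0, 78.0], [424.0, 89.0]], 'c': array([0.5089, 0.1255]), 'yaw': -0.067, 'L': 0.1963}
1.0 [0.50488442 0.04679789 0.07101561] 0.450570765216419 [ 0.8367681   1.41821292 -0.22400811]
```

View pics/w1.png

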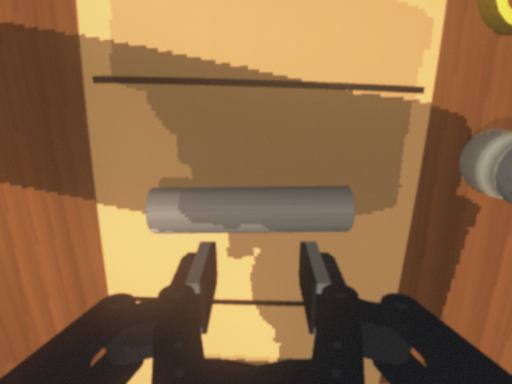

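The wrist view shows bar M lying level at (250,209), with the two pads side by side just behind it at rows 240-330 and line_a at row 84. I'll back off 3 mm and lower until contact.

{"name": "arm_command", "arguments": {"series": [[[15, -3, -4, 0], [15, 0, 0, 0], [2, 0, 0, 0], [0, 0, 0, 0]]]}}

```text
t: 1.4
tcp_pos: [0.4994, 0.0442, 0.0381]
tool_rot: [0.012, 0.706, -0.012, 0.708]
force: [0.8, -0.1, -0.7]
finger_gap: 0.449
```

{"name": "arm_command", "arguments": {"series": [[[2, 0, 0, 0], [2, 0, 0, 0], [0, 0, 0, 0]]]}}

```text
t: 1.7
tcp_pos: [0.4986, 0.0444, 0.0335]
tool_rot: [0.012, 0.707, -0.012, 0.707]
force: [-0.2, 0.2, 0.0]
finger_gap: 0.446
```

{"name": "arm_command", "arguments": {"series": [[[1, 0, 0, 0], [1, 0, 0, 0], [0, 0, 0, 0]]]}}

```text
t: 2.0
tcp_pos: [0.4987, 0.0444, 0.0324]
tool_rot: [0.012, 0.707, -0.012, 0.707]
force: [-0.8, 0.4, 10.1]
finger_gap: 0.45
```

{"name": "arm_command", "arguments": {"series": [[[-0.5, 0, 0, 0], [0, 2, 0, 0], [0, 3, 0, 0], [0, 3, 0, 0], [0, 0, 0, 0]]]}}

```text
t: 2.5
tcp_pos: [0.4989, 0.0528, 0.0325]
tool_rot: [0.012, 0.707, -0.012, 0.707]
force: [-1.6, 0.3, 7.8]
finger_gap: 0.448
```

```bash
python3 - <<'E'
from h import *
im,T=shot("wrist","pics/w2.png")
for x in bars(im,T,amax=30000)+lines(im,T):print(x)
s=status.sense();print(s['t'],s['tcp_pos'],s['finger_gap'],s['force'])
E
```

```text
{'px': array([262., 253.], dtype=float32), 'c': array([0.5011, 0.0481]), 'yaw': -0.023, 'L': 0.1301, 'w': 0.048}
{'px': [[202.0, 346.0], [312.0, 349.0]], 'c': array([ 0.4961, -0.0244]), 'yaw': -0.069, 'L': 0.0683}
{'px': [[71.0, 89.0], [470.0, 104.0]], 'c': array([0.5086, 0.1255]), 'yaw': -0.067, 'L': 0.1958}
2.55 [0.49886519 0.05269338 0.03255714] 0.44944981321960153 [-1.32958547  0.42632453  7.43186719]
```

View pics/w2.png

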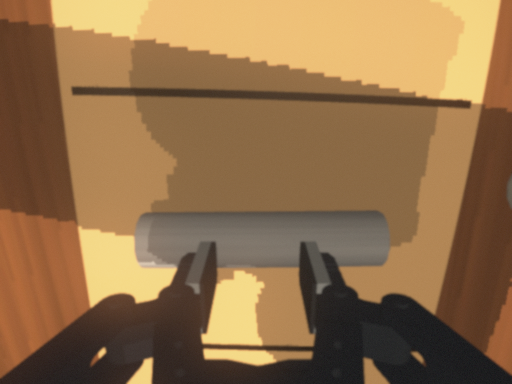

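The fingertips rest on top of the bar (rows 211-268). The pads were included in the box fit, so I'll fit the bar edges only in the columns clear of the fingers.

```bash
cat >> h.py <<'E'
def near(im,T,rlo=120,rhi=330):
    """bar under the fingers: edges from columns free of them"""
    h,s,v=padmask(im);m=((s<75)&(v>60)).astype(np.uint8)
    m=cv2.morphologyEx(m,cv2.MORPH_OPEN,np.ones((3,3)));m[:rlo]=0;m[rhi:]=0
    n,lab,st,_=cv2.connectedComponentsWithStats(m)
    k=max(range(1,n),key=lambda i:st[i,4]*(80<st[i,0]+st[i,2]/2<430));m=lab==k
    cols=np.where(m.any(0))[0];a,b=cols[0],cols[-1]
    t=[];bt=[]
    for c in cols:
        if c<a+10 or c>b-10 or 165<c<226 or 290<c<352: continue
        r=np.where(m[:,c])[0];t.append((c,r[0]-.5));bt.append((c,r[-1]+.5))
    def fit(p):
        vx,vy,x,y=cv2.fitLine(np.array(p,np.float32),cv2.DIST_HUBER,0,.01,.01).ravel()
        return lambda c:np.array([c,y+vy/vx*(c-x)])
    f,g=fit(t),fit(bt)
    P=cast("wrist",T,[(f(a)+g(a))/2,(f(b)+g(b))/2],.02)
    W=cast("wrist",T,[f((a+b)/2),g((a+b)/2)],.02)
    d=P[1]-P[0];C=P.mean(0)[:2]
    la=np.array([.5088,.1255]);lb=np.array([.4990,-.0244]);u=np.array([.9978,-.0665]);nn=np.array([.0665,.9978])
    return dict(c=C.round(4),yaw=round(float(np.arctan2(d[1],d[0])),3),L=round(float(np.linalg.norm(d)),4),w=round(float(np.linalg.norm(W[1]-W[0])),4),
      to_a=(1e3*(la-C)@np.c_[u,nn]).round(1),to_b=(1e3*(lb-C)@np.c_[u,nn]).round(1))
def look(f=None,**k):
    im,T=shot("wrist",f);s=status.sense()
    print(near(im,T,**k));print([(x['c'],x['yaw'],x['L']) for x in lines(im,T)])
    print("t",round(s['t'],2),"tcp",np.round(s['tcp_pos'],4),"F",np.round(s['force'],1))
E
python3 -c "
from h import *
look()"
```

```text
{'c': array([0.5013, 0.0561]), 'yaw': -0.024, 'L': 0.1281, 'w': 0.0302, 'to_a': array([ 2.9, 69.7]), 'to_b': array([  3.1, -80.5])}
[(array([ 0.4961, -0.0244]), -0.067, 0.0683), (array([0.5089, 0.1255]), -0.067, 0.1953)]
t 2.6 tcp [0.4988 0.0526 0.0325] F [0.1 0.6 7.4]
```

The bar moved 4.1 mm for 8 mm of finger travel, as expected. I'll finish this stroke, then lift, step back and lower.

{"name": "arm_command", "arguments": {"series": [[[-0.2, 3, 0, 0], [0, 4, 0, 0], [0, 4, 0, 0], [0, 4, 0, 0], [0, 4, 0, 0], [0, 3, 0, 0], [0, 0, 0, 0]]]}}

```text
t: 3.3
tcp_pos: [0.4994, 0.0749, 0.0325]
tool_rot: [0.012, 0.707, -0.012, 0.707]
force: [-1.6, 2.1, 5.4]
finger_gap: 0.451
```

{"name": "arm_command", "arguments": {"series": [[[-3, 0, 0, 0], [-3, 0, 0, 0], [0, -9, 0, 0], [0, -8, 0, 0], [0, 0, 0, 0]]]}}

```text
t: 3.8
tcp_pos: [0.4989, 0.0561, 0.0378]
tool_rot: [0.013, 0.707, -0.013, 0.707]
force: [-0.4, 0.7, -0.0]
finger_gap: 0.448
```

```bash
python3 -c "
from h import *
look('pics/w3.png')"
```

```text
{'c': array([0.5016, 0.0672]), 'yaw': -0.026, 'L': 0.1279, 'w': 0.0292, 'to_a': array([ 3.3, 58.6]), 'to_b': array([  3.5, -91.6])}
[(array([ 0.4961, -0.0243]), -0.068, 0.0708), (array([0.509 , 0.1255]), -0.065, 0.1959)]
t 3.85 tcp [0.4988 0.0565 0.0378] F [ 0.2 -0.3  0.1]
```

Working well. Next stroke: step 2 mm forward, lower, and roll 34 mm.

{"name": "arm_command", "arguments": {"series": [[[3, 2, 0, 0], [1.5, 0, 0, 0], [0.8, 0, 0, 0], [0, 0, 0, 0], [0, 0, 0, 0]]]}}

```text
t: 4.35
tcp_pos: [0.4987, 0.0596, 0.0327]
tool_rot: [0.012, 0.707, -0.012, 0.707]
force: [-0.5, -0.2, 2.1]
finger_gap: 0.45
```

{"name": "arm_command", "arguments": {"series": [[[0, 3, 0, 0], [0, 4, 0, 0], [0, 4, 0, 0], [0, 4, 0, 0], [0, 4, 0, 0], [0, 4, 0, 0], [0, 4, 0, 0], [0, 4, 0, 0], [0, 3, 0, 0], [0, 0, 0, 0]]]}}

```text
t: 5.35
tcp_pos: [0.5006, 0.0938, 0.0326]
tool_rot: [0.012, 0.707, -0.012, 0.707]
force: [-0.4, 0.3, 1.2]
finger_gap: 0.451
```

{"name": "arm_command", "arguments": {"series": [[[-3, 0, 0, 0], [-3, 0, 0, 0], [0, -8, 0, 0], [0, -8, 0, 0], [0, 0, 0, 0]]]}}

```text
t: 5.85
tcp_pos: [0.4997, 0.0761, 0.0386]
tool_rot: [0.013, 0.707, -0.013, 0.707]
force: [0.9, 0.4, -0.5]
finger_gap: 0.45
```

```bash
python3 -c "
from h import *
look('pics/w4.png')"
```

```text
{'c': array([0.5017, 0.0843]), 'yaw': -0.026, 'L': 0.1282, 'w': 0.0289, 'to_a': array([ 4.3, 41.6]), 'to_b': array([   4.5, -108.6])}
[(array([0.509 , 0.1254]), -0.065, 0.1961)]
t 5.9 tcp [0.4995 0.0765 0.0386] F [-0.1  0.1 -0.3]
```

{"name": "arm_command", "arguments": {"series": [[[3.5, -1, 0, 0], [2, 0, 0, 0], [0.8, 0, 0, 0], [0, 0, 0, 0], [0, 0, 0, 0]]]}}

```text
t: 6.4
tcp_pos: [0.4994, 0.0765, 0.0326]
tool_rot: [0.012, 0.707, -0.012, 0.707]
force: [-1.0, -0.6, 3.8]
finger_gap: 0.447
```

{"name": "arm_command", "arguments": {"series": [[[0, 3, 0, 0], [0, 4, 0, 0], [0, 4, 0, 0], [0, 4, 0, 0], [0, 4, 0, 0], [0, 4, 0, 0], [0, 4, 0, 0], [0, 4, 0, 0], [0, 3, 0, 0], [0, 0, 0, 0]]]}}

```text
t: 7.4
tcp_pos: [0.5003, 0.1109, 0.0324]
tool_rot: [0.012, 0.707, -0.012, 0.707]
force: [-1.1, 1.0, 5.0]
finger_gap: 0.451
```

{"name": "arm_command", "arguments": {"series": [[[-3, 0, 0, 0], [-3, 0, 0, 0], [0, -8, 0, 0], [0, -9, 0, 0], [0, 0, 0, 0]]]}}

```text
t: 7.9
tcp_pos: [0.5001, 0.092, 0.0382]
tool_rot: [0.013, 0.707, -0.013, 0.707]
force: [0.7, 0.1, 0.6]
finger_gap: 0.45
```

```bash
python3 -c "
from h import *
look('pics/w5.png')"
```

```text
{'c': array([0.5019, 0.1017]), 'yaw': -0.026, 'L': 0.128, 'w': 0.0293, 'to_a': array([ 5.3, 24.2]), 'to_b': array([   5.5, -126. ])}
[(array([0.5088, 0.1252]), -0.066, 0.1959)]
t 7.95 tcp [0.5    0.0924 0.0382] F [-0.6  0.7  0.3]
```

{"name": "arm_command", "arguments": {"series": [[[3.5, 0, 0, 0], [1.5, 0, 0, 0], [0.9, 0, 0, 0], [0, 0, 0, 0], [0, 0, 0, 0]]]}}

```text
t: 8.45
tcp_pos: [0.4999, 0.0936, 0.0326]
tool_rot: [0.012, 0.707, -0.012, 0.707]
force: [-1.1, -0.6, 2.7]
finger_gap: 0.452
```

{"name": "arm_command", "arguments": {"series": [[[0, 3, 0, 0], [0, 4, 0, 0], [0, 4, 0, 0], [0, 4, 0, 0], [0, 4, 0, 0], [0, 4, 0, 0], [0, 4, 0, 0], [0, 4, 0, 0], [0, 3, 0, 0], [0, 0, 0, 0]]]}}

```text
t: 9.45
tcp_pos: [0.5008, 0.1281, 0.0325]
tool_rot: [0.012, 0.707, -0.012, 0.707]
force: [-1.7, 0.5, 5.3]
finger_gap: 0.45
```

{"name": "arm_command", "arguments": {"series": [[[-3, 0, 0, 0], [-3, 0, 0, 0], [0, -8, 0, 0], [0, -8, 0, 0], [0, 0, 0, 0]]]}}

```text
t: 9.95
tcp_pos: [0.5007, 0.1101, 0.0383]
tool_rot: [0.013, 0.707, -0.013, 0.707]
force: [0.2, 0.6, -0.8]
finger_gap: 0.451
```

```bash
python3 -c "
from h import *
look('pics/w6.png')"
```

```text
{'c': array([0.5025, 0.1189]), 'yaw': -0.027, 'L': 0.1283, 'w': 0.029, 'to_a': array([5.8, 7. ]), 'to_b': array([   6. , -143.2])}
[]
t 10.0 tcp [0.5007 0.1104 0.0383] F [-0.7  0.3  1.1]
```

{"name": "arm_command", "arguments": {"series": [[[3.5, 1, 0, 0], [1.5, 0, 0, 0], [0.9, 0, 0, 0], [0, 0, 0, 0], [0, 0, 0, 0]]]}}

```text
t: 10.5
tcp_pos: [0.5005, 0.1126, 0.0327]
tool_rot: [0.012, 0.707, -0.012, 0.707]
force: [-2.0, -0.2, 3.1]
finger_gap: 0.454
```

{"name": "arm_command", "arguments": {"series": [[[0, 3, 0, 0], [0, 4, 0, 0], [0, 4, 0, 0], [0, 3.5, 0, 0], [0, 0, 0, 0], [0, 0, 0, 0], [-4, 0, 0, 0], [-25, 0, 0, 0], [-30, 0, 0, 0], [0, 0, 0, 0]]]}}

```text
t: 11.5
tcp_pos: [0.5041, 0.127, 0.0944]
tool_rot: [0.012, 0.704, -0.012, 0.71]
force: [0.5, -0.1, -0.5]
finger_gap: 0.449
```

{"name": "arm_command", "arguments": {"series": [[[-20, -30, 0, 0.07], [-20, -30, 0, 0], [0, -30, 0, 0], [0, 0, 0, 0], [0, 0, 0, 0]]]}}

```text
t: 12.0
tcp_pos: [0.4938, 0.0367, 0.1311]
tool_rot: [0.038, 0.706, -0.037, 0.706]
force: [0.3, 0.6, 1.1]
finger_gap: 0.45
```

```bash
python3 - <<'E'
from h import *
im,T=shot("wrist","pics/w7.png")
for x in bars(im,T,amax=30000)+lines(im,T):print(x)
s=status.sense();print(s['t'],s['tcp_pos'],s['force'])
E
```

```text
{'px': array([266., 322.], dtype=float32), 'c': array([ 0.4884, -0.0899]), 'yaw': -0.093, 'L': 0.0874, 'w': 0.0335}
{'px': array([472., 121.], dtype=float32), 'c': array([0.6608, 0.0719]), 'yaw': -0.088, 'L': 0.0613, 'w': 0.0455}
{'px': array([257.,  66.], dtype=float32), 'c': array([0.5029, 0.1266]), 'yaw': -0.03, 'L': 0.1253, 'w': 0.0268}
{'px': [[191.0, 52.0], [342.0, 40.0]], 'c': array([0.5112, 0.1403]), 'yaw': -0.031, 'L': 0.1112}
12.05 [0.49369289 0.03737068 0.13094731] [0.30146655 0.46217731 0.32005362]
```

View pics/w7.png

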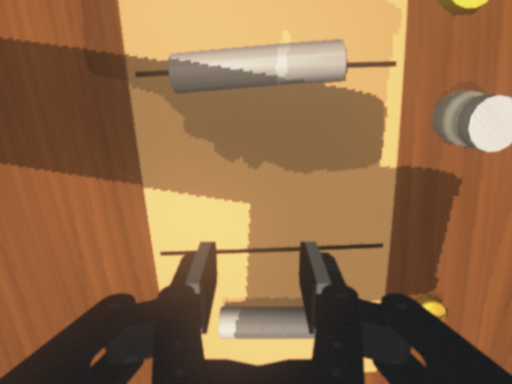

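Bar M lies on line_a: its centre is at (257,66) and the line shows beyond both ends in line with it, about 0.7 mm off. Now bar O, seen at (266,322).

{"name": "arm_command", "arguments": {"series": [[[0, -45, 8, 0], [0, -45, 8, 0], [20, -44, 8, 0], [20, 0, 0, 0], [20, 0, 0, 0], [0, 0, 0, 0], [0, 0, 0, 0]]]}}

```text
t: 12.75
tcp_pos: [0.5037, -0.0975, 0.071]
tool_rot: [0.037, 0.707, -0.036, 0.706]
force: [-0.5, -0.4, 0.1]
finger_gap: 0.453
```

```bash
python3 -c "
from h import *
look('pics/w8.png')"
```

```text
{'c': array([ 0.5061, -0.0915]), 'yaw': -0.102, 'L': 0.1271, 'w': 0.0284, 'to_a': array([-11.7, 216.7]), 'to_b': array([-11.6,  66.5])}
[(array([ 0.4846, -0.0792]), -0.092, 0.0816), (array([ 0.4989, -0.0242]), -0.064, 0.1955)]
t 12.8 tcp [ 0.5042 -0.0977  0.0717] F [0.2 0.3 0.1]
```

View pics/w8.png

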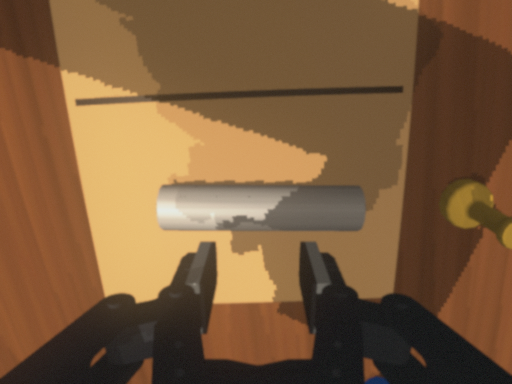

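Bar O sits level at (261,208), 66.5 mm from line_b (row 95) and 12 mm off centre along it, which is within tolerance. I'll use the same stroke pattern.

{"name": "arm_command", "arguments": {"series": [[[15, -3, 2, 0], [15, 0, 0, 0], [3, 0, 0, 0], [3.5, 0, 0, 0], [1.5, 0, 0, 0], [0, 0, 0, 0], [0, 0, 0, 0]]]}}

```text
t: 13.5
tcp_pos: [0.5059, -0.1018, 0.034]
tool_rot: [0.037, 0.706, -0.037, 0.706]
force: [0.6, -0.2, 0.5]
finger_gap: 0.448
```

{"name": "arm_command", "arguments": {"series": [[[0.5, 0, 0, 0], [0, 0, 0, 0], [0, 0, 0, 0]]]}}

```text
t: 13.8
tcp_pos: [0.5056, -0.1018, 0.0331]
tool_rot: [0.037, 0.706, -0.037, 0.706]
force: [0.3, -0.6, -0.2]
finger_gap: 0.453
```

{"name": "arm_command", "arguments": {"series": [[[0.4, 1, 0, 0], [0.5, 0, 0, 0], [0, 0, 0, 0], [0, 0, 0, 0]]]}}

```text
t: 14.2
tcp_pos: [0.5058, -0.1008, 0.0324]
tool_rot: [0.037, 0.706, -0.037, 0.706]
force: [-0.7, -0.7, 4.1]
finger_gap: 0.446
```

{"name": "arm_command", "arguments": {"series": [[[0, 3, 0, 0], [0, 4, 0, 0], [0, 4, 0, 0], [0, 4, 0, 0], [0, 4, 0, 0], [0, 4, 0, 0], [0, 4, 0, 0], [0, 4, 0, 0], [0, 3, 0, 0], [0, 0, 0, 0]]]}}

```text
t: 15.2
tcp_pos: [0.5094, -0.0665, 0.0325]
tool_rot: [0.037, 0.706, -0.037, 0.706]
force: [-0.7, 0.3, 6.1]
finger_gap: 0.452
```

{"name": "arm_command", "arguments": {"series": [[[-3, 0, 0, 0], [-3, 0, 0, 0], [0, -8, 0, 0], [0, -8, 0, 0], [0, 0, 0, 0]]]}}

```text
t: 15.7
tcp_pos: [0.5077, -0.0842, 0.038]
tool_rot: [0.037, 0.706, -0.037, 0.706]
force: [-0.9, 0.3, -0.2]
finger_gap: 0.45
```

```bash
python3 -c "
from h import *
look('pics/w9.png')"
```

```text
{'c': array([ 0.5078, -0.0743]), 'yaw': -0.106, 'L': 0.1278, 'w': 0.0292, 'to_a': array([-12.2, 199.4]), 'to_b': array([-12.1,  49.2])}
[(array([ 0.4933, -0.0631]), -0.082, 0.0983), (array([ 0.4987, -0.0241]), -0.063, 0.1956)]
t 15.75 tcp [ 0.5075 -0.0838  0.038 ] F [ 1.1 -0.3 -0.4]
```

{"name": "arm_command", "arguments": {"series": [[[3.5, 0.5, 0, 0], [1.5, 0, 0, 0], [0.8, 0, 0, 0], [0, 0, 0, 0], [0, 0, 0, 0]]]}}

```text
t: 16.25
tcp_pos: [0.5074, -0.0821, 0.0326]
tool_rot: [0.037, 0.706, -0.037, 0.706]
force: [-1.0, -0.2, 4.5]
finger_gap: 0.45
```

{"name": "arm_command", "arguments": {"series": [[[0, 3, 0, 0], [0, 4, 0, 0], [0, 4, 0, 0], [0, 4, 0, 0], [0, 4, 0, 0], [0, 4, 0, 0], [0, 4, 0, 0], [0, 4, 0, 0], [0, 3, 0, 0], [0, 0, 0, 0]]]}}

```text
t: 17.25
tcp_pos: [0.511, -0.048, 0.0324]
tool_rot: [0.037, 0.706, -0.036, 0.706]
force: [-1.2, 1.1, 5.6]
finger_gap: 0.45
```

{"name": "arm_command", "arguments": {"series": [[[-3, 0, 0, 0], [-3, 0, 0, 0], [0, -8, 0, 0], [0, -8, 0, 0], [0, 0, 0, 0]]]}}

```text
t: 17.75
tcp_pos: [0.5097, -0.0659, 0.0383]
tool_rot: [0.037, 0.706, -0.038, 0.706]
force: [-0.1, 0.7, 0.1]
finger_gap: 0.45
```

```bash
python3 -c "
from h import *
look('pics/w10.png')"
```

```text
{'c': array([ 0.5096, -0.0572]), 'yaw': -0.103, 'L': 0.1283, 'w': 0.0293, 'to_a': array([-12.9, 182.3]), 'to_b': array([-12.7,  32.1])}
[(array([ 0.4935, -0.0459]), -0.076, 0.0965), (array([ 0.4988, -0.0243]), -0.064, 0.1963)]
t 17.8 tcp [ 0.5095 -0.0654  0.0382] F [-0.5 -0.3  0.3]
```

{"name": "arm_command", "arguments": {"series": [[[3.5, -0.5, 0, 0], [1.5, 0, 0, 0], [0.9, 0, 0, 0], [0, 0, 0, 0], [0, 0, 0, 0]]]}}

```text
t: 18.3
tcp_pos: [0.5092, -0.0647, 0.0326]
tool_rot: [0.037, 0.706, -0.037, 0.706]
force: [-0.8, -0.2, 4.0]
finger_gap: 0.45
```

{"name": "arm_command", "arguments": {"series": [[[0, 3, 0, 0], [0, 4, 0, 0], [0, 4, 0, 0], [0, 4, 0, 0], [0, 4, 0, 0], [0, 4, 0, 0], [0, 4, 0, 0], [0, 4, 0, 0], [0, 3, 0, 0], [0, 0, 0, 0]]]}}

```text
t: 19.3
tcp_pos: [0.5129, -0.0305, 0.0324]
tool_rot: [0.037, 0.706, -0.036, 0.706]
force: [-2.2, 0.8, 4.0]
finger_gap: 0.448
```

{"name": "arm_command", "arguments": {"series": [[[-3, 0, 0, 0], [-3, 0, 0, 0], [0, -8, 0, 0], [0, -8, 0, 0], [0, 0, 0, 0]]]}}

```text
t: 19.8
tcp_pos: [0.5115, -0.0485, 0.0384]
tool_rot: [0.037, 0.706, -0.037, 0.706]
force: [0.0, 0.8, -0.3]
finger_gap: 0.447
```

```bash
python3 -c "
from h import *
look('pics/w11.png')"
```

```text
{'c': array([ 0.5114, -0.0398]), 'yaw': -0.108, 'L': 0.1284, 'w': 0.0294, 'to_a': array([-13.6, 164.8]), 'to_b': array([-13.4,  14.6])}
[(array([ 0.4987, -0.0246]), -0.067, 0.196)]
t 19.85 tcp [ 0.5113 -0.048   0.0383] F [-1.6  0.5 -0.3]
```

{"name": "arm_command", "arguments": {"series": [[[3.5, -0.5, 0, 0], [1.5, 0, 0, 0], [0.9, 0, 0, 0], [0, 0, 0, 0], [0, 0, 0, 0]]]}}

```text
t: 20.35
tcp_pos: [0.511, -0.0473, 0.0326]
tool_rot: [0.037, 0.706, -0.037, 0.706]
force: [-0.4, -0.5, 3.2]
finger_gap: 0.449
```

{"name": "arm_command", "arguments": {"series": [[[0, 3, 0, 0], [0, 4, 0, 0], [0, 4, 0, 0], [0, 4, 0, 0], [0, 4, 0, 0], [0, 4, 0, 0], [0, 4, 0, 0], [0, 2.5, 0, 0], [0, 0, 0, 0], [0, 0, 0, 0]]]}}

```text
t: 21.35
tcp_pos: [0.5142, -0.0179, 0.0326]
tool_rot: [0.037, 0.706, -0.037, 0.706]
force: [-1.9, 0.6, 5.5]
finger_gap: 0.45
```

{"name": "arm_command", "arguments": {"series": [[[-4, 0, 0, 0], [-25, 0, 0, 0], [-40, 0, 0, 0], [-40, -5, 15, 0], [-40, -10, 35, 0], [-25, -10, 40, 0], [0, 0, 30, 0], [0, 0, 0, 0], [0, 0, 0, 0]]]}}

```text
t: 22.25
tcp_pos: [0.6282, -0.0545, 0.2027]
tool_rot: [0.037, 0.707, -0.037, 0.706]
force: [-1.2, -0.2, -0.3]
finger_gap: 0.451
```

```bash
python3 - <<'E'
from h import *
im,T=shot("wrist","pics/w12.png")
for x in bars(im,T,amax=30000)+lines(im,T):print(x)
s=status.sense();print(s['t'],s['tcp_pos'],s['force'])
sc=snapshot("scene");cv2.imwrite("pics/s12.png",sc[:,:,::-1])
a=cv2.imread("pics/scene0.png")[100:270,80:420];b=sc[100:270,80:420,::-1]
cv2.imwrite("pics/f.png",np.hstack([cv2.resize(np.vstack([a,b]),(500,500)),cv2.resize(im[:,:,::-1],(300,225),interpolation=cv2.INTER_AREA)[:0].reshape(-1,300,3) if 0 else np.zeros((500,1,3),np.uint8)]))
E
```

```text
{'px': array([134., 150.], dtype=float32), 'c': array([ 0.5101, -0.0248]), 'yaw': -0.109, 'L': 0.1278, 'w': 0.0264}
{'px': array([278.,  23.], dtype=float32), 'c': array([0.6589, 0.0724]), 'yaw': -0.1, 'L': 0.043, 'w': 0.0377}
{'px': [[75.0, 136.0], [194.0, 136.0]], 'c': array([ 0.5076, -0.0134]), 'yaw': -0.111, 'L': 0.1215}
22.3 [ 0.62716105 -0.05414357  0.20235814] [ 0.08779491  0.08462128 -0.98269645]
```

View pics/w12.png

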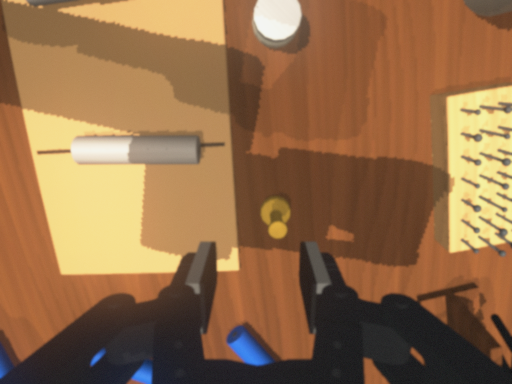

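View pics/f.png

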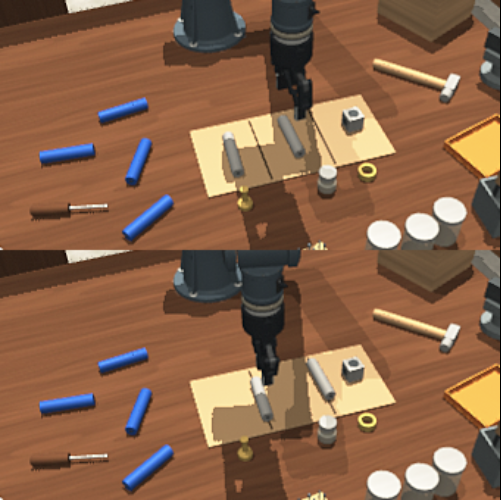

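The wrist view shows bar O at (134,150) on line_b, with the line showing at both ends (rows 151 and 144). In the before/after scene pictures, both bars are on their lines and the block, jar, punch, collar, mallet and graver look unmoved. The gripper is clear, so I'll hand in.

```bash
python3 -c "
from station import ticket
print(ticket.sign_off())"
```

```text
the job is handed in; nothing more can be done
None
```

Both bars are on their lines and the job is handed in, at about 22 s of the 72 s allowed. I rolled the middle bar onto line_a in five strokes and the outer bar onto line_b in four, with both half-open fingertips resting on top of each bar.

| Bar | Across its line | Along its line | Angle to line |
|---|---|---|---|
| Middle bar, line_a | about 0.7 mm | about 6 mm | about 0.04 rad |
| Outer bar, line_b | about 0.3 mm | about 11–13 mm | about 0.04 rad |
| Limit | 7 mm | 40 mm | 0.12 rad |

- **Force:** readings at the end of each move were mostly 2–6 N. They were about 10 N at first touch and 7–8 N at the start of the first stroke, above the 3–6 N advised but far below the 30 N limit. One stroke ended at only 1.2 N, but the bar still rolled the full distance.
- **Other objects:** the before and after scene pictures show the block and the other objects where they were. I judged this by eye and did not measure it.
- **Measurement notes:** from close by, the cameras read the bars 5–8 mm longer than their 120 mm. In the last two wrist pictures the line finder picked up a bar's edge instead of the line, so I used the line positions measured earlier, which agreed within 0.5 mm across the line.

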